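Load and wind the clockwork polishing shaker

TASK

Lift the loading tray by its bar handle so that all three ceramic chopstick rests slide off into the pan of the clockwork shaker, and let the tray down level again. Then wind the shaker's key clockwise, stroke by stroke, until it is fully wound and comes up against its stop. Leave the paint pots, bowl, dish and brush that lie around it where they are.

Things in the scene. Friction and masses are not known exactly. Their poses are not given: they have to be found in the camera images.
- shaker: The shaker, bolted down; origin under its middle, on the table. Its z is up and its three parts stand in a row along its own y: loading tray at +y, open aluminium pan in the middle, grey clockwork housing (190 x 130 mm, 85 mm high) at -y. Base plate 200 mm (x) by 470 mm (y), 12 mm thick.
- pan_floor (a point): Centre of the pan's inner floor (18 mm above the table). The pan is 170 mm (x) by 160 mm (y) inside; its rim is 56 to 62 mm above this point, 92 mm on the housing's side. Axes as the shaker's.
- tray (a joint): Tilt of the hinged steel loading tray: 0 = level, at rest on its two posts; grows as the handle end (+y) is lifted, to a stop at 1.0 rad. It falls back by its weight when let go. Tray 160 x 150 mm, floor top 87 mm above the table when level, 22 mm walls on three sides, open towards the pan. The rests slide once it is tilted by about 0.65 rad, and surely at 0.9.
- tray_hinge (a point): Middle of the tray's hinge axis, which runs along the shaker's x, 82 mm above the table at the pan's +y wall. Axes as the shaker's.
- tray_handle (a point): Middle of the tray's handle: a round steel bar, 12 mm thick, 100 mm long along the shaker's x, joined to the tray by two arms at 45 mm either side of its middle (80 mm free between them), 63 mm out from the tray's end wall; 213 mm out from the hinge and 14 mm above it (96 mm above the table when level). Can be gripped from above across the bar; the bar turns in the grip.
- key (a joint): Turning angle of the winding key: 0 = run down, 8.0 rad = fully wound, at its stop. Grows clockwise seen from above. A spring resists, but its drag holds the key wherever it is left. About 0.15 to 0.25 N m are needed.
- key_axis (a point): Point on the key's upright axis, 127 mm above the table, at half height of the wings. Axes as the shaker's. A fixed bracket holds the key's top: a post (14 x 22 mm) at 79 mm from the axis towards the shaker's -x (the robot's side), and from it an arm, 22 mm wide, running to just past the axis, 153 to 160 mm above the table. The wings pass under the arm; a finger does not.
- key_wing (a point): Middle of one of the two round wings of the brass butterfly key, 33 mm from the axis; this point turns with the key and its x axis points outwards along the wing. The other wing lies straight across from it. The wings reach 55 mm from the axis, are 8 mm thick, and stand from 105 to 149 mm above the table; at key = 0 this wing points to the shaker's +x.
- rest0: White ceramic chopstick rest, 66 (x) x 26 (y) x 22 mm high with a dip in the middle, 50 g, one of three alike on the loading tray; origin under its centre.
- rest1: White ceramic chopstick rest, 66 (x) x 26 (y) x 22 mm high with a dip in the middle, 50 g, one of three alike on the loading tray; origin under its centre.
- rest2: White ceramic chopstick rest, 66 (x) x 26 (y) x 22 mm high with a dip in the middle, 50 g, one of three alike on the loading tray; origin under its centre.
- pot_a: Red-lidded paint pot, 64 mm wide, 72 mm high, just behind the shaker's housing; origin under its centre. Leave alone.
- pot_b: Red-lidded paint pot, 64 mm wide, 72 mm high, out to one side; origin under its centre. Leave alone.
- bowl: White bowl lying upside down, 124 mm wide, 62 mm high, just behind the shaker's pan; origin under its centre. Leave alone.
- dish: Small open paint dish, 100 mm wide, 30 mm high, out to one side; origin under its centre. Leave alone.
- brush: Brush 190 mm long lying on the table, out to the right. Leave alone.
Not all that is in view belongs to the job. Leave any black or orange look-alike of the rest0 alone.

How it is judged:
On the way, in this order (a step that is already met when the one before it is completed fails the run):
1. all three rests lie in the pan and the tray is level again, the key not yet fully wound (x of rest0 in the frame of pan_floor between -0.085 and 0.085 m and y of rest0 in the frame of pan_floor between -0.08 and 0.08 m and z of each of rest0, rest1, rest2 in the frame of pan_floor below 0.058 m and x of rest1 in the frame of pan_floor between -0.085 and 0.085 m and y of rest1 in the frame of pan_floor between -0.08 and 0.08 m and x of rest2 in the frame of pan_floor between -0.085 and 0.085 m and y of rest2 in the frame of pan_floor between -0.08 and 0.08 m and value of joint tray below 0.06 rad), for 0.2 s.
2. the key is fully wound (value of joint key above 7.7 rad), for 0.2 s.
At the end, for the whole second after the job is handed in: All three chopstick rests lie at rest in the pan (centres inside its walls and below its rim), the loading tray is level again (within 0.06 rad), and the key stands still, fully wound (7.7 rad or more of 8.0) (all of step 1 and value of joint key above 7.7 rad and linear speed of each of rest0, rest1, rest2 below 0.03 m/s and velocity of joint key between -0.1 and 0.1 rad/s); the robot touches nothing.
It fails at once if a bystander (paint pot, bowl, dish or brush) is moved by more than 30 mm (distance of any of pot_a, pot_b, bowl, dish, brush from where it was at the start of the episode above 0.03 m).
It also fails if it takes over 69 s, if anything falls off the work surface, if the arm or the gripper's body presses on something with over 40 N, if the wrist force passes 120 N, or if a joint passes its speed limit or range.

ROBOT

A 6-joint arm with a two-finger parallel gripper is mounted at the origin on the work surface. World frame = base frame: x ahead of the robot, y to its left, z up, the work surface at z = 0. Lengths are in m, angles in rad, forces in N, time in s.
With the tool pointing down it reaches from about 0.35 to 1 m from the base axis. Payload 7.1 kg.
Tool frame: the origin (TCP) lies at the very end of the fingers, on their centre line; the grasp point (between the pads) lies 19 mm behind it; z points along the fingers, y is the line along which they close (so a half turn about z gives the same grasp; the last joint's range is limited). The gripper opens to 85 mm and grips with 20 to 120 N. Pads are 22 mm wide; open, the fingers measure 114 mm over their backs; the gripper's body (76 mm by 85 mm) begins 54 mm behind the grasp point. The pads swing forward as they close: fully open they stand 13 mm farther back than shut.
Start: joints at [-1.191, 0.423, 1.63, -0, 1.089, -0.019], TCP at [0.243, -0.576, 0.231] pointing down, gripper open.
Joint ranges: [-3, 3], [-0.9, 2.11], [0.09, 2.58], [-1.31, 4.45], [0.11, 2.69], [-2.54, 2.54]. Speed limits (rad/s): [2.39, 2.39, 3.01, 3.14, 3.14, 3.14].

INTERFACE

Orientations are given as a unit quaternion [x, y, z, w].
In Python, from rig import bot gives the robot as it stands.
- The arm moves only by the tool play_rows, never from a script. Its argument "targets" is a list of rows, each a list of 7 numbers: the opening, from -1 (shut) to 1 (fully open), then the shift along the tool's x, y, z in units of 30 mm (1.0 is 30 mm), then the turn, a rotation vector about the tool's x, y, z in units of 6 degrees (1.0 is 6 degrees). A call has 1 to 8 rows; each row is the pose to reach, as a shift and turn from the pose commanded when the call began, along the tool's axes at that moment; what a row does not reach only later rows make up. A row lasts 1/10 s, in which the tool goes at most 50 mm and 8.59 degrees, less where a joint would pass 70% of its speed; a pose out of reach is approached as far as the arm can. A call with a gripper value outside its range is refused whole. The fingers move at their own pace and stop on an object; "squeeze" is the grip in N (left out, the last holds). Time passes only in rows, so rows that repeat a pose let the fingers close. It gives the time, the measured TCP pose, the force, the opening and the grip force at its end, in the units of the state.
- bot.get_obs(): the state, without advancing time (a new reading comes with each control period).
- bot.capture(name): name is "side" or "top"; returns (picture, depth): 420x560x3 uint8, blue, green, red; 420x560 float32, m along the optical axis (not along the pixel's ray), 0 where there is no reading.
- bot.camera_model(name): a dict with "mtx" (3x3 intrinsics, pixels), "dist_coeffs" ([k1, k2, p1, p2, k3] as OpenCV has them; the pictures are not rectified), "view" (4x4, takes a point from world to camera coordinates). Camera axes: x right, y down, z forward; pixel columns grow to the right and rows downward; lengths in m; the calibration is good to about 2 mm. A picture is of the moment at which its call begins. camera_model takes no time and is no camera call.
- bot.close_job(): hands the job in; it is judged then, once.
The state is a dict: "clock": time; "joints": joint angles; "joint_vel": joint speeds; "tau": joint torques, N m; "tcp_pos": TCP position; "orientation": TCP orientation; "ft_force": force on the tool from outside, world axes, zero at the start; "moment": the same for the moment, N m; "finger_gap": finger opening in m; "gripper_force": force on a finger pad.
Only numpy, scipy, OpenCV 4.12 (cv2) and the standard library are available. Lean on these libraries where they do the work, as an engineer would, in place of code of your own. Each camera call takes 0.05 s, during which the arm holds its last target. There are 200 camera calls.

## Working session

There is one attempt and no reset: what is moved stays moved. The work goes in short steps, Python scripts to look and compute and a tool call to move; the robot and the scene stay as the last step left them, time stands still between calls to the robot, and variables do not carry over. Pictures are saved under pics/ and viewed, at most 10 in all, crops included, and the job is handed in when it is done.

Besides the shell and the picture viewer there is one more tool, called as name([rows], argument=value, ...), one row to a line, values as JSON. play_rows: Moves the arm, as the interface text tells. Its arguments: {"type":"object","properties":{"targets":{"type":"array"},"squeeze":{"type":"number"}},"required":["targets"]}

```bash
mkdir -p pics; ls; python3 - <<'E'
from rig import bot
import cv2,numpy as np
for n in("side","top"):
    p,d=bot.capture(n); cv2.imwrite(f"pics/{n}0.png",p); np.savez(f"{n}0.npz",p=p,d=d)
    m=bot.camera_model(n); print(n,np.round(m["mtx"],1).tolist(),m["dist_coeffs"],np.round(m["view"],3).tolist())
o=bot.get_obs();print(o)
E
```

```text
pics
side [[544.0, 0.0, 286.7], [0.0, 544.0, 213.3], [0.0, 0.0, 1.0]] [0.05016381 0.         0.         0.         0.        ] [[0.973, -0.23, 0.0, -0.523], [-0.172, -0.728, -0.664, 0.174], [0.153, 0.646, -0.748, 1.431], [0.0, 0.0, 0.0, 1.0]]
top [[525.8, 0.0, 284.6], [0.0, 525.8, 207.6], [0.0, 0.0, 1.0]] [-0.04247621  0.          0.          0.          0.        ] [[0.044, -0.999, 0.004, 0.012], [-0.978, -0.044, -0.203, 0.54], [0.203, 0.005, -0.979, 1.645], [0.0, 0.0, 0.0, 1.0]]
{'clock': 0.1, 'joints': array([-1.19099389e+00,  4.23800181e-01,  1.63061689e+00,  3.09250767e-05,
        1.08858732e+00, -1.90085203e-02]), 'joint_vel': array([ 0.00046956, -0.00101356,  0.00067917, -0.00117833, -0.00091519,
        0.00043138]), 'tau': array([-8.74611160e-04, -5.58430016e+01, -2.82446623e+01, -6.94689174e-05,
        2.94987090e-03,  2.53706253e-05]), 'tcp_pos': array([ 0.24254446, -0.57548071,  0.23059979]), 'orientation': array([ 9.80185696e-01,  1.98079539e-01, -1.13174474e-04, -6.96868737e-04]), 'ft_force': array([ 0.819296  , -0.25443549,  0.14702072]), 'moment': array([-0.0686278 ,  0.0122507 , -0.01905471]), 'gripper_force': 0.0, 'finger_gap': 0.08518627019458}
```

View pics/top0.png

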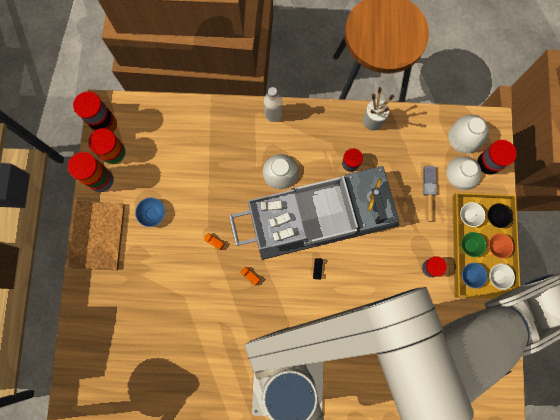

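View pics/side0.png

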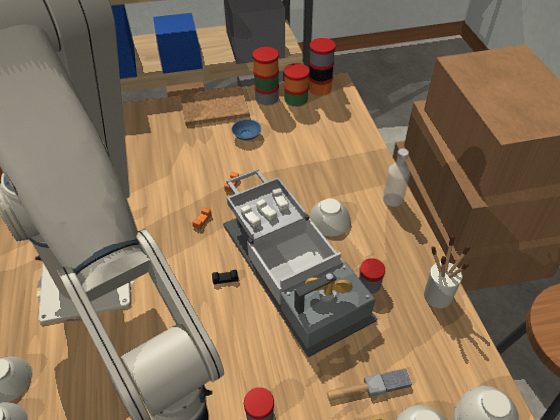

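The shaker is in the middle of the table. In the top view the tray and handle are at left (244,228), the pan at (327,210) and the key at (375,200). The candidates for rests are white at (271,206), (280,220) and (284,235) on the tray, orange at (215,241) and (250,276), and black at (318,268). The white ones on the tray fit the description. I'll enlarge that area and measure.

```bash
cat > h.py <<'E'
import numpy as np,cv2
from rig import bot
def cloud(n,d):
    m=bot.camera_model(n); K=np.array(m["mtx"]);D=np.array(m["dist_coeffs"]);V=np.array(m["view"])
    h,w=d.shape; u,v=np.meshgrid(np.arange(w),np.arange(h))
    q=cv2.undistortPoints(np.stack([u,v],-1).reshape(-1,1,2).astype(np.float64),K,D).reshape(h,w,2)
    P=np.dstack([q*d[...,None],d]); W=(P-V[:3,3])@V[:3,:3]
    W[d<=0]=np.nan
    return W
def proj(n,X):
    m=bot.camera_model(n);V=np.array(m["view"])
    return cv2.projectPoints(np.atleast_2d(X).astype(float),cv2.Rodrigues(V[:3,:3])[0],V[:3,3],np.array(m["mtx"]),np.array(m["dist_coeffs"]))[0][:,0]
E
python3 - <<'E'
from h import *
T=np.load("top0.npz");S=np.load("side0.npz")
c=[]
for n,Z,(x0,x1,y0,y1) in(("top",T,(225,405,155,285)),("side",S,(215,385,165,355))):
    W=cloud(n,Z["d"])
    c.append(cv2.resize(Z["p"][y0:y1,x0:x1],None,fx=3 if n=="side" else 3.0,fy=3,interpolation=cv2.INTER_CUBIC)[:570])
    print(n,"table z",np.nanmedian(W[y0:y1,x0:x1,2][np.abs(W[y0:y1,x0:x1,2])<.01]))
    R=W[y0:y1,x0:x1].reshape(-1,3)
    R=R[(R[:,0]>.3)&(R[:,0]<.9)]
    for lo,hi,nm in((.080,.090,"85"),(.006,.017,"base"),(.104,.114,"110 top wall/housing wall"),(.09,.102,"handle"),(.155,.166,"arm"),(.115,.150,"wing")):
        M=R[(R[:,2]>lo)&(R[:,2]<hi)]
        if len(M)>5:
            r=cv2.minAreaRect(M[:,:2].astype(np.float32)); print(nm,len(M),np.round(r[0],4),np.round(r[1],4),r[2],np.median(M[:,2]).round(4), M[:,:2].min(0).round(3),M[:,:2].max(0).round(3))
cv2.imwrite("pics/c1.png",c[0]);cv2.imwrite("pics/c2.png",c[1])
E
```

```text
top table z -0.000884363069453491
85 2838 [ 0.5479 -0.063 ] [0.2285 0.4872] 16.209762573242188 0.0848 [ 0.398 -0.326] [0.702 0.152]
base 2541 [ 0.518  -0.0649] [0.4337 0.602 ] 2.1863150596618652 0.012 [ 0.301 -0.362] [0.743 0.241]
110 top wall/housing wall 567 [ 0.521  -0.0329] [0.1693 0.4786] 15.2996187210083 0.1079 [ 0.394 -0.27 ] [0.639 0.204]
handle 933 [ 0.5223 -0.0506] [0.1823 0.5183] 15.745291709899902 0.0949 [ 0.395 -0.311] [0.679 0.21 ]
arm 192 [ 0.5451 -0.2503] [0.1001 0.0231] 17.616004943847656 0.1592 [ 0.496 -0.273] [ 0.595 -0.228]
wing 120 [ 0.5254 -0.0708] [0.1583 0.4178] 15.576647758483887 0.1375 [ 0.401 -0.274] [0.63 0.14]
side table z -0.00039947180859341053
85 4247 [ 0.5257 -0.0586] [0.1907 0.5178] 15.861793518066406 0.0849 [ 0.394 -0.332] [0.683 0.189]
base 2744 [ 0.569  -0.0271] [0.6462 0.4949] 75.63764953613281 0.0126 [ 0.315 -0.357] [0.864 0.322]
110 top wall/housing wall 914 [ 0.5224 -0.0444] [0.1701 0.4709] 15.247654914855957 0.1079 [ 0.395 -0.278] [0.639 0.192]
handle 1253 [ 0.5208 -0.0539] [0.1746 0.5186] 15.973773956298828 0.0968 [ 0.394 -0.318] [0.671 0.206]
arm 368 [ 0.5441 -0.2533] [0.1013 0.0248] 16.462718963623047 0.1592 [ 0.494 -0.279] [ 0.594 -0.231]
wing 384 [ 0.5213 -0.1033] [0.1542 0.3576] 11.545858383178711 0.134 [ 0.41  -0.279] [0.631 0.06 ]
```

View pics/c1.png

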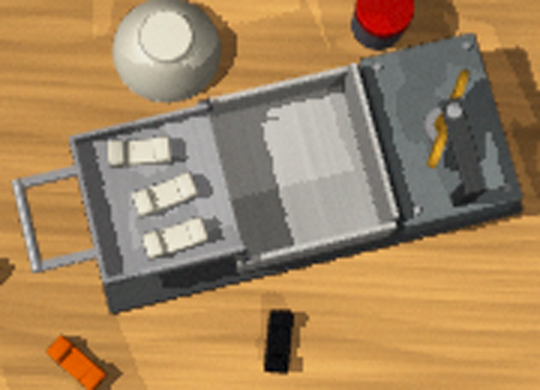

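View pics/c2.png

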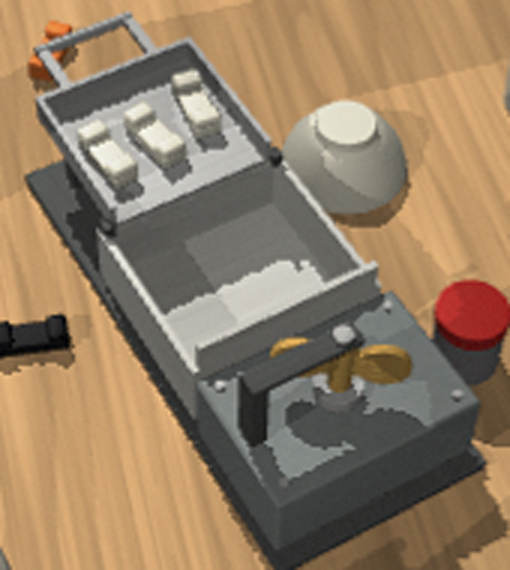

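The crops show three white rests on the tray (confirmed). The key's wings are already turned about 35° clockwise, and the bracket arm is on the robot's side. Next I fit the shaker's pose.

```bash
cat > fit.py <<'E'
from h import *
a=np.deg2rad(15.7)
P=[]
for n in("top","side"):
    Z=np.load(n+"0.npz"); W=cloud(n,Z["d"]).reshape(-1,3); W=W[(W[:,0]>.3)&(W[:,0]<.75)&(abs(W[:,1])<.4)&(W[:,2]>.005)&(W[:,2]<.3)]; P.append(W)
for it in range(2):
    C=np.array([np.cos(a),np.sin(a)]);E=np.array([-np.sin(a),np.cos(a)])
    for n,W in zip(("top","side"),P):
        s=W[:,:2]@C; t=W[:,:2]@E; z=W[:,2]
        def rep(nm,m):
            p=np.percentile(np.c_[s,t,z][m],[1,50,99],axis=0); k=np.polyfit(t[m],s[m],1)[0]
            if it==1 or nm=="handle": print(n,nm,m.sum(),np.round(p.T,4).tolist(),"ds/dt %.3f dt/ds %.3f"%(k,np.polyfit(s[m],t[m],1)[0]))
        h=(z>.086)&(z<.115)&(s>.40)&(s<.6)
        tm=np.percentile(t[h],99.8); 
        hb=h&(t>tm-.016); rep("handle",hb)
        rep("arm",(z>.154)&(z<.166)&(t<-.25)) 
        rep("housingtop",(z>.081)&(z<.089)&(t<-.27)&(s>.38)&(s<.6))
        rep("highwall",(z>.106)&(z<.115)&(t<-.1)&(t>-.36))
        rep("wing",(z>.115)&(z<.150)&(t<-.3))
        rep("panrim",(z>.066)&(z<.084)&(t<0.1)&(t>-.25)&(s>.38)&(s<.62))
        rep("base",(z>.009)&(z<.016)&(s<.43)&(t<.12)&(t>-.5))
E
python3 fit.py
```

```text
top handle 130 [[0.4382, 0.4874, 0.5379], [0.054, 0.0619, 0.0688], [0.0916, 0.0997, 0.1085]] ds/dt 0.371 dt/ds 0.006
side handle 146 [[0.4368, 0.4861, 0.5367], [0.0498, 0.0572, 0.0659], [0.0898, 0.0986, 0.1038]] ds/dt 0.259 dt/ds 0.004
top handle 130 [[0.4382, 0.4874, 0.5379], [0.054, 0.0619, 0.0688], [0.0916, 0.0997, 0.1085]] ds/dt 0.371 dt/ds 0.006
top arm 213 [[0.4078, 0.4555, 0.5063], [-0.3995, -0.3884, -0.3772], [0.1542, 0.1589, 0.1654]] ds/dt 0.314 dt/ds 0.015
top housingtop 1252 [[0.4, 0.5005, 0.5848], [-0.4511, -0.3747, -0.2964], [0.081, 0.0843, 0.0888]] ds/dt -0.074 dt/ds -0.040
top highwall 173 [[0.4101, 0.4819, 0.5707], [-0.3144, -0.1393, -0.1006], [0.1061, 0.1089, 0.1148]] ds/dt -0.061 dt/ds -0.218
top wing 108 [[0.4072, 0.4693, 0.5371], [-0.4185, -0.3785, -0.3094], [0.1155, 0.1387, 0.1494]] ds/dt -0.842 dt/ds -0.283
top panrim 624 [[0.3996, 0.4929, 0.582], [-0.2449, -0.1069, -0.0066], [0.0683, 0.0816, 0.084]] ds/dt -0.016 dt/ds -0.022
top base 626 [[0.2615, 0.3971, 0.4287], [-0.4608, -0.153, 0.0604], [0.0091, 0.0123, 0.0159]] ds/dt -0.018 dt/ds -0.213
side handle 146 [[0.4368, 0.4861, 0.5367], [0.0498, 0.0572, 0.0659], [0.0898, 0.0986, 0.1038]] ds/dt 0.259 dt/ds 0.004
side arm 381 [[0.4053, 0.4533, 0.5044], [-0.4031, -0.3925, -0.38], [0.1546, 0.1591, 0.1646]] ds/dt -0.162 dt/ds -0.009
side housingtop 2468 [[0.3979, 0.4801, 0.5824], [-0.4549, -0.4105, -0.3147], [0.0811, 0.0845, 0.0887]] ds/dt 0.034 dt/ds 0.017
side highwall 327 [[0.4083, 0.485, 0.5729], [-0.3188, -0.3111, -0.1013], [0.1061, 0.1087, 0.1133]] ds/dt -0.056 dt/ds -0.196
side wing 382 [[0.4048, 0.4958, 0.5336], [-0.4232, -0.4017, -0.3613], [0.1156, 0.1341, 0.1491]] ds/dt -1.664 dt/ds -0.196
side panrim 725 [[0.3981, 0.489, 0.5801], [-0.2459, -0.1499, -0.0049], [0.0663, 0.0795, 0.084]] ds/dt -0.095 dt/ds -0.096
side base 974 [[0.2966, 0.3963, 0.4288], [-0.4699, -0.1691, 0.0534], [0.0091, 0.0119, 0.0159]] ds/dt -0.035 dt/ds -0.809
```

play_rows([
  [0, 2, -2.5, 0, 0, 0, 1.14],
  [0, 4, -5, 0, 0, 0, 1.14],
  [0, 6, -7.5, 0, 0, 0, 1.14],
  [0, 8, -10, 0, 0, 0, 1.14],
  [0, 8, -10, 0, 0, 0, 1.14],
  [0, 8, -10, 0, 0, 0, 1.14],
  [0, 8, -10, 0, 0, 0, 1.14],
  [0, 8, -10, 0, 0, 0, 1.14],
])

```text
clock: 0.9
tcp_pos: [0.3471, -0.2035, 0.2311]
orientation: [0.99, 0.14, -0.0, -0.0]
ft_force: [-0.0, -0.2, -0.0]
finger_gap: 0.0428
gripper_force: 0.0
```

```bash
cat > go.py <<'E'
from h import *; import sys
from scipy.spatial.transform import Rotation as R
o=bot.get_obs(); r=R.from_quat(o["orientation"]); X=r.as_matrix()
print(o["clock"],o["tcp_pos"].round(4),"yaw",np.degrees(np.arctan2(X[1,0],X[0,0])).round(2),"tilt",X[2,2].round(4),"gap",o["finger_gap"],"F",o["ft_force"].round(1),o["gripper_force"],o["joints"].round(2))
if len(sys.argv)>3:
    g=np.array(list(map(float,sys.argv[1:4]))); print("units",(X.T@(g-o["tcp_pos"])/.03).round(2))
E
python3 go.py .4531 .1897 .2
```

```text
0.9 [ 0.3471 -0.2035  0.2311] yaw 16.05 tilt -1.0 gap 0.04282862967498835 F [-0.  -0.2 -0. ] 0.0 [-0.56  0.09  2.09  0.    0.96  0.73]
units [  7.02 -11.62   1.05]
```

play_rows([
  [0, 0.8, -1.4, 0, 0, 0, 0],
  [0, 1.7, -2.8, 0, 0, 0, 0],
  [0, 2.6, -4.2, 0.2, 0, 0, 0],
  [0, 3.4, -5.6, 0.4, 0, 0, 0],
  [0, 4.3, -7.0, 0.6, 0, 0, 0],
  [0, 5.1, -8.4, 0.8, 0, 0, 0],
  [0, 6.0, -9.8, 1.0, 0, 0, 0],
  [0, 6.6, -10.8, 1.05, 0, 0, 0],
])

```text
clock: 1.7
tcp_pos: [0.4484, 0.1626, 0.1992]
orientation: [0.99, 0.14, -0.0, -0.0]
ft_force: [0.3, -1.0, 0.2]
finger_gap: 0.0426
gripper_force: 0.0
```

play_rows([
  [0, 0.42, -0.82, 0.5, 0, 0, 0],
  [0, 0.42, -0.82, 1.2, 0, 0, 0],
  [0, 0.42, -0.82, 1.8, 0, 0, 0],
  [0, 0.42, -0.82, 1.8, 0, 0, 0],
])

```text
clock: 2.1
tcp_pos: [0.4518, 0.1865, 0.1436]
orientation: [0.99, 0.14, -0.003, 0.001]
ft_force: [-0.1, 0.6, -0.5]
finger_gap: 0.0422
gripper_force: 0.0
```

```bash
python3 go.py .4531 .1897 .077; python3 - <<'E'
from h import *
c=[]
for n in("top","side"):
    p,d=bot.capture(n); u=proj(n,[.4531,.1897,.096])[0]; x,y=u.round().astype(int); print(n,u)
    c.append(cv2.resize(p[max(0,y-45):y+45,x-45:x+45],(390,390),interpolation=cv2.INTER_CUBIC))
cv2.imwrite("pics/g1.png",np.hstack(c))
E
```

```text
2.1 [0.4518 0.1865 0.1436] yaw 16.05 tilt -1.0 gap 0.042199480248350615 F [-0.1  0.6 -0.5] 0.0 [0.37 0.36 1.99 0.   0.8  1.66]
units [ 0.08 -0.09  2.22]
top [234.44912371 229.65127896]
side [242.52761932 176.16573549]
```

View pics/g1.png

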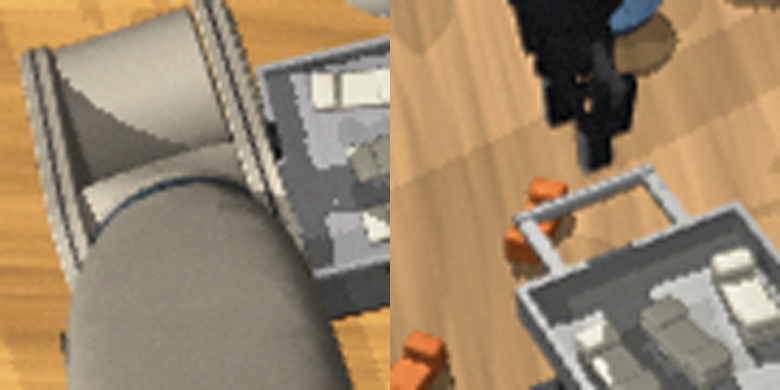

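The side view shows the fingers standing centred over the bar, at about (590,195) in the crop. I'll descend and grip.

play_rows([
  [0, 0.08, -0.09, 0.8, 0, 0, 0],
  [0, 0.08, -0.09, 1.6, 0, 0, 0],
  [0, 0.08, -0.09, 2.2, 0, 0, 0],
  [0, 0.08, -0.09, 2.2, 0, 0, 0],
  [-0.4, 0.08, -0.09, 2.2, 0, 0, 0],
  [-0.7, 0.08, -0.09, 2.2, 0, 0, 0],
], squeeze=30)

```text
clock: 2.8
tcp_pos: [0.4563, 0.1904, 0.0812]
orientation: [0.99, 0.139, 0.001, -0.0]
ft_force: [0.3, 0.4, -0.1]
finger_gap: 0.0144
gripper_force: 0.0
```

play_rows([
  [-0.9, 0, 0, 0, 0, 0, 0],
  [-0.9, 0, 0, 0, 0, 0, 0],
  [-0.9, 0, 0, 0, 0, 0, 0],
  [-0.9, 0, 0, 0, 0, 0, 0],
])

```text
clock: 3.2
tcp_pos: [0.4563, 0.1903, 0.0812]
orientation: [0.99, 0.139, 0.001, -0.0]
ft_force: [-0.5, -2.3, 8.1]
finger_gap: 0.011
gripper_force: 29.4
```

```bash
python3 go.py; python3 - <<'E'
import numpy as np
R=np.hypot(213,14);a0=np.arctan2(14,213)
for th in np.arange(0.06,.97,.06): print(round(th,2),"ty",round(-(R*np.cos(th+a0)-213)/30,2),"tz",round(-(R*np.sin(th+a0)-14)/30,2))
E
```

```text
3.2 [0.4563 0.1903 0.0812] yaw 16.02 tilt -1.0 gap 0.010979008896988478 F [-0.5 -2.3  8.1] 29.433421790599823 [ 0.37  0.48  2.01 -0.    0.66  1.66]
0.06 ty 0.04 tz -0.42
0.12 ty 0.11 tz -0.85
0.18 ty 0.2 tz -1.26
0.24 ty 0.31 tz -1.67
0.3 ty 0.46 tz -2.08
0.36 ty 0.62 tz -2.47
0.42 ty 0.81 tz -2.85
0.48 ty 1.02 tz -3.23
0.54 ty 1.25 tz -3.58
0.6 ty 1.5 tz -3.93
0.66 ty 1.78 tz -4.26
0.72 ty 2.07 tz -4.57
0.78 ty 2.38 tz -4.86
0.84 ty 2.71 tz -5.13
0.9 ty 3.05 tz -5.39
0.96 ty 3.41 tz -5.62
```

play_rows([
  [-0.9, 0, 0.04, -0.42, 0, 0, 0],
  [-0.9, 0, 0.11, -0.85, 0, 0, 0],
  [-0.9, 0, 0.2, -1.26, 0, 0, 0],
  [-0.9, 0, 0.31, -1.67, 0, 0, 0],
  [-0.9, 0, 0.46, -2.08, 0, 0, 0],
  [-0.9, 0, 0.62, -2.47, 0, 0, 0],
  [-0.9, 0, 0.81, -2.85, 0, 0, 0],
  [-0.9, 0, 1.02, -3.23, 0, 0, 0],
])

```text
clock: 4.0
tcp_pos: [0.4645, 0.1619, 0.1789]
orientation: [0.99, 0.139, 0.002, -0.001]
ft_force: [3.8, 6.7, -1.4]
finger_gap: 0.0106
gripper_force: 29.2
```

```bash
python3 go.py
```

```text
4.0 [0.4645 0.1619 0.1789] yaw 15.97 tilt -1.0 gap 0.010571330188408074 F [ 3.8  6.7 -1.4] 29.19463813304901 [0.31 0.3  1.96 0.   0.87 1.6 ]
```

Forces are small. I'll go on to about 0.93 rad.

play_rows([
  [-0.9, 0, 0.23, -0.35, 0, 0, 0],
  [-0.9, 0, 0.48, -0.7, 0, 0, 0],
  [-0.9, 0, 0.76, -1.03, 0, 0, 0],
  [-0.9, 0, 1.05, -1.34, 0, 0, 0],
  [-0.9, 0, 1.36, -1.63, 0, 0, 0],
  [-0.9, 0, 1.69, -1.9, 0, 0, 0],
  [-0.9, 0, 2.03, -2.16, 0, 0, 0],
  [-0.9, 0, 2.2, -2.28, 0, 0, 0],
])

```text
clock: 4.8
tcp_pos: [0.483, 0.0988, 0.2488]
orientation: [0.99, 0.139, 0.003, -0.002]
ft_force: [-1.3, 11.2, 12.4]
finger_gap: 0.011
gripper_force: 30.5
```

play_rows([
  [-0.9, 0, 0, 0, 0, 0, 0],
  [-0.9, 0, 0, 0, 0, 0, 0],
  [-0.9, 0, 0, 0, 0, 0, 0],
  [-0.9, 0, 0, 0, 0, 0, 0],
  [-0.9, 0, 0, 0, 0, 0, 0],
  [-0.9, 0, 0, 0, 0, 0, 0],
])

```text
clock: 5.4
tcp_pos: [0.4828, 0.0994, 0.2484]
orientation: [0.99, 0.139, 0.002, -0.002]
ft_force: [-0.7, 11.2, 13.3]
finger_gap: 0.011
gripper_force: 30.7
```

```bash
python3 go.py;  python3 - <<'E'
from h import *
p,d=bot.capture("side"); cv2.imwrite("pics/s2.png",cv2.resize(p[140:360,200:400],(600,600)[:2] if 0 else (545,600),interpolation=cv2.INTER_CUBIC))
E
```

```text
5.4 [0.4828 0.0994 0.2484] yaw 15.97 tilt -1.0 gap 0.010988469923419376 F [-0.7 11.2 13.3] 30.660848915576935 [0.18 0.2  1.9  0.   1.03 1.47]
```

View pics/s2.png

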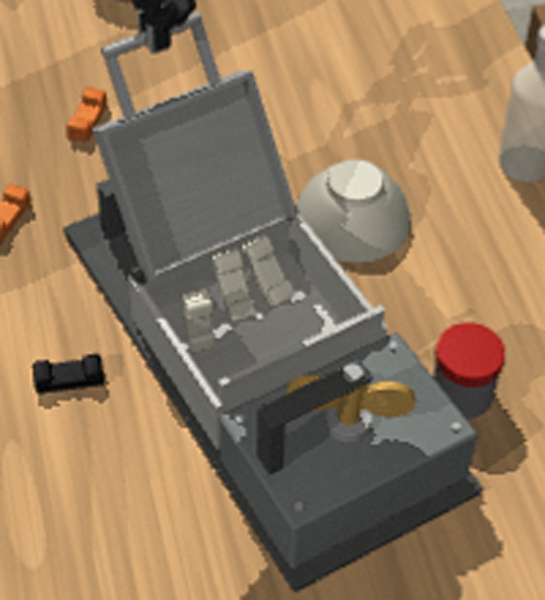

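The picture shows the tray empty and all three rests in the pan, at (198,320), (232,285) and (268,272). I'll lower the tray the same way.

play_rows([
  [-0.9, 0, -0.17, 0.12, 0, 0, 0],
  [-0.9, 0, -0.51, 0.38, 0, 0, 0],
  [-0.9, 0, -0.84, 0.65, 0, 0, 0],
  [-0.9, 0, -1.15, 0.94, 0, 0, 0],
  [-0.9, 0, -1.44, 1.25, 0, 0, 0],
  [-0.9, 0, -1.72, 1.58, 0, 0, 0],
  [-0.9, 0, -1.97, 1.93, 0, 0, 0],
  [-0.9, 0, -2.2, 2.28, 0, 0, 0],
])

```text
clock: 6.25
tcp_pos: [0.4646, 0.1617, 0.1782]
orientation: [0.99, 0.139, 0.002, -0.001]
ft_force: [4.9, 1.2, -0.6]
finger_gap: 0.0109
gripper_force: 30.7
```

play_rows([
  [-0.9, 0, -0.21, 0.38, 0, 0, 0],
  [-0.9, 0, -0.4, 0.76, 0, 0, 0],
  [-0.9, 0, -0.56, 1.15, 0, 0, 0],
  [-0.9, 0, -0.71, 1.56, 0, 0, 0],
  [-0.9, 0, -0.82, 1.97, 0, 0, 0],
  [-0.9, 0, -0.91, 2.38, 0, 0, 0],
  [-0.9, 0, -0.98, 2.81, 0, 0, 0],
  [-0.9, 0, -1.02, 3.2, 0, 0, 0],
])

```text
clock: 7.05
tcp_pos: [0.4558, 0.1902, 0.0805]
orientation: [0.99, 0.139, 0.001, 0.0]
ft_force: [-3.4, -9.3, 51.4]
finger_gap: 0.0106
gripper_force: 37.1
```

```bash
python3 go.py
```

```text
7.05 [0.4558 0.1902 0.0805] yaw 16.04 tilt -1.0 gap 0.010646744141596642 F [-3.4 -9.3 51.4] 37.06696093082428 [ 0.37  0.48  2.01 -0.    0.66  1.66]
```

play_rows([
  [-0.5, 0, 0, -0.05, 0, 0, 0],
  [0, 0, 0, -0.05, 0, 0, 0],
  [0, 0, 0, -0.05, 0, 0, 0],
  [0, 0, 0, -0.05, 0, 0, 0],
  [0, 0, 0, -1, 0, 0, 0],
  [0, 0, 0, -2.5, 0, 0, 0],
  [0, 0, 0, -4, 0, 0, 0],
  [0, 0, 0, -4.7, 0, 0, 0],
])

```text
clock: 7.85
tcp_pos: [0.4565, 0.1906, 0.2256]
orientation: [0.99, 0.139, 0.002, -0.001]
ft_force: [0.3, -0.1, -0.3]
finger_gap: 0.0429
gripper_force: 0.0
```

```bash
python3 go.py; cat > key.py <<'E'
from h import *
import sys
a=np.deg2rad(16); A=np.array([.5782,-.2426])
C=np.array([np.cos(a),np.sin(a)]);E=np.array([-np.sin(a),np.cos(a)])
def key(tag,view=True):
    for n in("top","side"):
        p,d=bot.capture(n); W=cloud(n,d).reshape(-1,3); hsv=cv2.cvtColor(p,cv2.COLOR_BGR2HSV).reshape(-1,3)
        s=(W[:,:2]-A)@C;t=(W[:,:2]-A)@E;z=W[:,2]
        m=(np.hypot(s,t)<.065)&(z>.108)&(z<.151)&(np.hypot(s,t)>.012)&(hsv[:,1]>110)
        S=np.c_[s,t][m]
        if len(S)>10:
            c=S.mean(0);v=np.linalg.svd(S-c)[2][0]; print(tag,n,m.sum(),"wing line angle cw from +x (mod 180): %.1f"%(np.degrees(-np.arctan2(v[1],v[0]))%180), "line offset from axis mm %.1f"%(1e3*(v[0]*c[1]-v[1]*c[0])),"ext",np.percentile((S-c)@v,[2,98]).round(3),"c",c.round(3))
        if n=="top":
            R=W[(W[:,2]>.02)&(W[:,2]<.12)]
        cv2.imwrite(f"pics/{tag}_{n}.png",cv2.resize(p[150:350,200:400],(600,600),interpolation=cv2.INTER_CUBIC))
key(sys.argv[1])
E
python3 key.py k0
```

```text
7.85 [0.4565 0.1906 0.2256] yaw 16.01 tilt -1.0 gap 0.04289252672724942 F [ 0.3 -0.1 -0.3] 0.0 [0.37 0.24 1.92 0.   0.98 1.66]
k0 top 77 wing line angle cw from +x (mod 180): 34.3 line offset from axis mm -4.0 ext [-0.056  0.047] c [-0.002  0.006]
k0 side 247 wing line angle cw from +x (mod 180): 35.5 line offset from axis mm -2.5 ext [-0.07   0.033] c [ 0.015 -0.014]
```

```bash
cat > plan.py <<'E'
import numpy as np,sys
def pos(phi,rho=36,gap=0,hs=14.5,ht=11):
    f=np.radians(phi);u=np.array([np.cos(f),-np.sin(f)]);n=np.array([-np.sin(f),-np.cos(f)])
    return rho*u-(4+gap+hs*abs(n[0])+ht*abs(n[1]))*n
if __name__=="__main__":
    p0=pos(35,gap=9);print("start35",p0.round(1))
    for ph in range(35,171,9):
        p=pos(ph);print(ph,p.round(1),"ty,tx units from start",((p-p0)/30).round(2),"t clear",round(-p[1]-11-11,1))
    print("s338", pos(-22,gap=9))
    A=np.array([.5796,-.2401]);a=np.deg2rad(16);C=np.array([np.cos(a),np.sin(a)]);E=np.array([-np.sin(a),np.cos(a)])
    print("world start",(A+(p0[0]*C+p0[1]*E)/1e3).round(4))
E
python3 plan.py; python3 go.py .6 -.22 .2256
```

```text
start35 [46.9  4.2]
35 [41.7 -3.2] ty,tx units from start [-0.17 -0.25] t clear -18.8
44 [41.2 -9.2] ty,tx units from start [-0.19 -0.45] t clear -12.8
53 [ 39.4 -15.4] ty,tx units from start [-0.25 -0.65] t clear -6.6
62 [ 36.3 -21.5] ty,tx units from start [-0.35 -0.86] t clear -0.5
71 [ 31.9 -27.1] ty,tx units from start [-0.5  -1.04] t clear 5.1
80 [ 26.1 -31.9] ty,tx units from start [-0.69 -1.2 ] t clear 9.9
89 [ 19.3 -35.7] ty,tx units from start [-0.92 -1.33] t clear 13.7
98 [ 14.7 -38.4] ty,tx units from start [-1.07 -1.42] t clear 16.4
107 [  9.6 -40.6] ty,tx units from start [-1.24 -1.49] t clear 18.6
116 [  3.9 -41.9] ty,tx units from start [-1.43 -1.54] t clear 19.9
125 [ -2.5 -42.2] ty,tx units from start [-1.65 -1.55] t clear 20.2
134 [ -9.1 -41.2] ty,tx units from start [-1.87 -1.51] t clear 19.2
143 [-15.8 -38.8] ty,tx units from start [-2.09 -1.43] t clear 16.8
152 [-22.2 -35. ] ty,tx units from start [-2.3  -1.31] t clear 13.0
161 [-27.8 -29.8] ty,tx units from start [-2.49 -1.13] t clear 7.8
170 [-32.4 -23.3] ty,tx units from start [-2.64 -0.92] t clear 1.3
s338 [22.65332556 40.03186956]
world start [ 0.6235 -0.2231]
7.95 [0.457  0.1908 0.2253] yaw 16.01 tilt -1.0 gap 0.04241702574010089 F [0.1 0.3 0.3] 0.0 [0.37 0.24 1.92 0.   0.98 1.66]
units [ 8.000e-01  1.448e+01 -1.000e-02]
```

play_rows([
  [-1, 0.2, 1.3, 0, 0, 0, -1.3],
  [-1, 0.4, 2.7, 0, 0, 0, -2.6],
  [-1, 0.6, 4.0, 0, 0, 0, -3.9],
  [-1, 0.8, 5.4, 0, 0, 0, -5.2],
  [-1, 1.0, 6.8, 0, 0, 0, -6.5],
  [-1, 1.2, 8.2, 0, 0, 0, -7.8],
  [-1, 1.4, 9.6, 0, 0, 0, -9.1],
  [-1, 1.5, 11, 0, 0, 0, -10.4],
])

```text
clock: 8.75
tcp_pos: [0.5892, -0.1162, 0.2201]
orientation: [0.773, 0.634, -0.001, -0.001]
ft_force: [0.3, 0.3, 0.3]
finger_gap: -0.0002
gripper_force: 0.0
```

play_rows([
  [-1, 0, 0, 0, 0, 0, -1.3],
  [-1, 0, 0, 0, 0, 0, -2.6],
  [-1, 0, 0, 0, 0, 0, -3.9],
  [-1, 0, 0, 0, 0, 0, -4.6],
  [-1, 0, 0, 0, 0, 0, -4.6],
])

```text
clock: 9.25
tcp_pos: [0.5886, -0.1145, 0.2201]
orientation: [0.602, 0.799, -0.001, -0.001]
ft_force: [-0.1, -0.0, -0.0]
finger_gap: -0.0002
gripper_force: 0.0
```

```bash
python3 go.py .6285 -.222 .175
```

```text
9.25 [ 0.5886 -0.1145  0.2201] yaw 106.03 tilt -1.0 gap -0.000196453097106578 F [-0.1 -0.  -0. ] 0.0 [-0.21  0.4   1.7   0.    1.05 -0.49]
units [-3.81  0.29  1.5 ]
```

play_rows([
  [-1, -1.3, 0.1, 0, 0, 0, 0],
  [-1, -2.6, 0.2, 0.5, 0, 0, 0],
  [-1, -3.81, 0.29, 1.0, 0, 0, 0],
  [-1, -3.81, 0.29, 1.5, 0, 0, 0],
  [-1, -3.81, 0.29, 1.5, 0, 0, 0],
])

```text
clock: 9.75
tcp_pos: [0.6272, -0.2218, 0.1731]
orientation: [0.603, 0.798, -0.001, -0.003]
ft_force: [-0.2, -0.5, 0.0]
finger_gap: 0.0004
gripper_force: 0.0
```

```bash
python3 go.py .6285 -.222 .127; python3 key.py k1
```

```text
9.75 [ 0.6272 -0.2218  0.1731] yaw 105.83 tilt -1.0 gap 0.0003504208287422128 F [-0.2 -0.5  0. ] 0.0 [-0.36  0.55  1.57  0.    1.03 -0.63]
units [-0.02  0.05  1.54]
k1 side 247 wing line angle cw from +x (mod 180): 35.5 line offset from axis mm -2.4 ext [-0.07   0.034] c [ 0.015 -0.013]
```

View pics/k1_side.png

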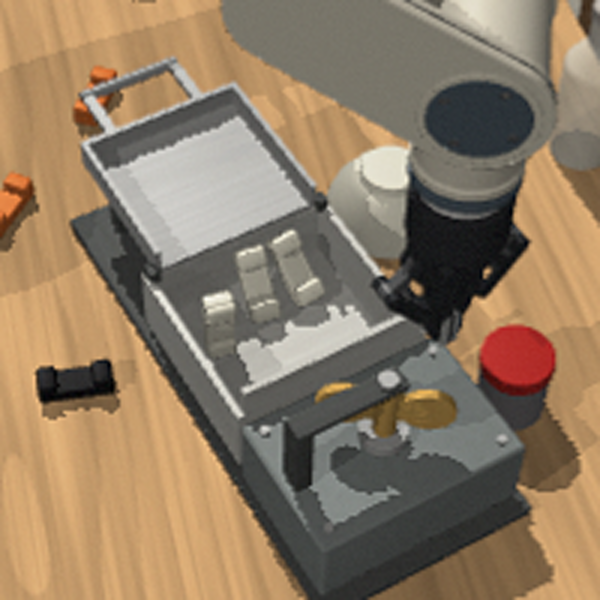

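The side view shows the tray level and the rests in the pan at (220,325), (258,285) and (297,265). The fingers are at (450,335), behind the brass wing at (428,408). I'll descend behind it.

play_rows([
  [-1, 0, 0.04, 0.4, 0, 0, 0],
  [-1, 0, 0.04, 0.8, 0, 0, 0],
  [-1, 0, 0.04, 1.1, 0, 0, 0],
  [-1, 0, 0.04, 1.33, 0, 0, 0],
  [-1, 0, 0.04, 1.33, 0, 0, 0],
])

```text
clock: 10.35
tcp_pos: [0.6298, -0.2213, 0.1353]
orientation: [0.602, 0.799, -0.0, -0.001]
ft_force: [-0.8, -0.4, -0.6]
finger_gap: -0.0002
gripper_force: 0.0
```

```bash
cat >> go.py <<'E'
A=np.array([.5796,-.2401]);a=np.deg2rad(16);C=np.array([np.cos(a),np.sin(a)]);E=np.array([-np.sin(a),np.cos(a)])
q=o["tcp_pos"][:2]-A; c=np.array([q@C,q@E])*1e3; print("s,t mm",c.round(1))
if len(sys.argv)==5:
    from plan import pos
    lo,hi,rho,st=map(float,sys.argv[1:5])
    for ph in np.arange(lo,hi+.1,st): print(ph,((pos(ph,rho)-c)[::-1]/30).round(2).tolist())
E
sed -i 's/>3:/==4:/' go.py
python3 go.py 35 160 38 8.3
```

```text
10.35 [ 0.6298 -0.2213  0.1353] yaw 106.02 tilt -1.0 gap -0.00019245132747230603 F [-0.8 -0.4 -0.6] 0.0 [-0.36  0.6   1.59 -0.    0.96 -0.64]
s,t mm [53.4  4.2]
35.0 [-0.29, -0.33]
43.3 [-0.48, -0.36]
51.599999999999994 [-0.67, -0.41]
59.89999999999999 [-0.87, -0.51]
68.19999999999999 [-1.05, -0.64]
76.49999999999999 [-1.21, -0.81]
84.79999999999998 [-1.34, -1.02]
93.09999999999998 [-1.44, -1.21]
101.39999999999998 [-1.52, -1.36]
109.69999999999997 [-1.57, -1.54]
117.99999999999997 [-1.6, -1.73]
126.29999999999997 [-1.6, -1.93]
134.59999999999997 [-1.56, -2.15]
142.89999999999998 [-1.48, -2.36]
151.19999999999996 [-1.35, -2.56]
159.49999999999994 [-1.19, -2.74]
```

play_rows([
  [-1, -0.29, -0.33, 0.1, 0, 0, 0],
  [-1, -0.48, -0.36, 0.1, 0, 0, 0],
  [-1, -0.67, -0.41, 0.1, 0, 0, 0],
  [-1, -0.87, -0.51, 0.1, 0, 0, 0],
  [-1, -1.05, -0.64, 0.1, 0, 0, 0],
  [-1, -1.21, -0.81, 0.1, 0, 0, 0],
  [-1, -1.34, -1.02, 0.1, 0, 0, 0],
  [-1, -1.44, -1.21, 0.1, 0, 0, 0],
])

```text
clock: 11.15
tcp_pos: [0.6084, -0.2735, 0.1344]
orientation: [0.602, 0.798, 0.001, 0.001]
ft_force: [3.6, 4.8, 0.6]
finger_gap: -0.0001
gripper_force: 2.2
```

```bash
python3 go.py 93 160 38 8.3; python3 key.py k2
```

```text
11.15 [ 0.6084 -0.2735  0.1344] yaw 105.97 tilt -1.0 gap -0.00011248621570095624 F [3.6 4.8 0.6] 2.1829544473439455 [-0.44  0.59  1.59  0.    0.95 -0.72]
s,t mm [ 18.4 -40. ]
93.0 [0.04, -0.05]
101.3 [-0.04, -0.2]
109.6 [-0.1, -0.37]
117.89999999999999 [-0.13, -0.56]
126.19999999999999 [-0.13, -0.77]
134.5 [-0.09, -0.98]
142.79999999999998 [-0.0, -1.19]
151.09999999999997 [0.12, -1.39]
159.39999999999998 [0.28, -1.57]
k2 top 23 wing line angle cw from +x (mod 180): 77.3 line offset from axis mm -10.7 ext [-0.01   0.007] c [-0.     0.049]
k2 side 211 wing line angle cw from +x (mod 180): 89.3 line offset from axis mm -1.8 ext [-0.061  0.042] c [-0.002 -0.012]
```

Contact is good at about 6 N and the wing is near 90°. I'll finish the stroke.

play_rows([
  [-1, -0.04, -0.2, 0, 0, 0, 0],
  [-1, -0.1, -0.37, 0, 0, 0, 0],
  [-1, -0.13, -0.56, 0, 0, 0, 0],
  [-1, -0.13, -0.77, 0, 0, 0, 0],
  [-1, -0.09, -0.98, 0, 0, 0, 0],
  [-1, 0, -1.19, 0, 0, 0, 0],
  [-1, 0.12, -1.39, 0, 0, 0, 0],
  [-1, 0.28, -1.57, 0, 0, 0, 0],
])

```text
clock: 12.05
tcp_pos: [0.562, -0.2796, 0.1349]
orientation: [0.602, 0.799, 0.0, 0.003]
ft_force: [6.3, -0.8, -1.0]
finger_gap: 0.0001
gripper_force: 2.5
```

```bash
python3 go.py; python3 key.py k3
```

```text
12.05 [ 0.562  -0.2796  0.1349] yaw 105.99 tilt -1.0 gap 0.0001430203183119965 F [ 6.3 -0.8 -1. ] 2.489813561551273 [-0.48  0.54  1.69  0.    0.9  -0.76]
s,t mm [-27.8 -33.1]
k3 top 66 wing line angle cw from +x (mod 180): 159.0 line offset from axis mm -4.4 ext [-0.02   0.023] c [0.03  0.016]
k3 side 45 wing line angle cw from +x (mod 180): 159.4 line offset from axis mm 4.7 ext [-0.079  0.015] c [-0.036 -0.019]
```

play_rows([
  [-1, -0.15, 0.06, 0, 0, 0, 0],
  [-1, -0.15, 0.06, -1, 0, 0, 0],
  [-1, -0.15, 0.06, -1.9, 0, 0, 0],
  [-1, 0.8, 0.7, -1.9, 0, 0, 0],
  [-1, 1.8, 1.4, -1.9, 0, 0, 0],
  [-1, 2.5, 1.82, -1.9, 0, 0, 0],
  [-1, 2.5, 1.82, -1.9, 0, 0, 0],
])

```text
clock: 12.85
tcp_pos: [0.5923, -0.1888, 0.1906]
orientation: [0.601, 0.8, -0.0, -0.001]
ft_force: [0.4, -0.6, 0.3]
finger_gap: -0.0
gripper_force: 0.0
```

play_rows([
  [-1, 0, 0, 0.6, 0, 0, 0],
  [-1, 0, 0, 1.3, 0, 0, 0],
  [-1, 0, 0, 1.9, 0, 0, 0],
  [-1, 0, 0, 1.9, 0, 0, 0],
])

```text
clock: 13.25
tcp_pos: [0.5897, -0.1915, 0.1311]
orientation: [0.602, 0.799, -0.001, -0.003]
ft_force: [-0.2, -0.1, -0.4]
finger_gap: 0.0001
gripper_force: 0.0
```

```bash
python3 go.py -21 163 38 8.3
```

```text
13.25 [ 0.5897 -0.1915  0.1311] yaw 105.99 tilt -1.0 gap 9.595948525899043e-05 F [-0.2 -0.1 -0.4] 0.0 [-0.33  0.54  1.7  -0.    0.9  -0.61]
s,t mm [23.1 44. ]
-21.0 [-0.41, 0.18]
-12.7 [-0.6, 0.33]
-4.399999999999999 [-0.83, 0.45]
3.900000000000002 [-1.02, 0.53]
12.200000000000003 [-1.15, 0.59]
20.5 [-1.3, 0.64]
28.800000000000004 [-1.47, 0.67]
37.10000000000001 [-1.66, 0.67]
45.400000000000006 [-1.85, 0.64]
53.7 [-2.05, 0.58]
62.0 [-2.24, 0.47]
70.30000000000001 [-2.42, 0.33]
78.60000000000001 [-2.57, 0.15]
86.9 [-2.7, -0.07]
95.20000000000002 [-2.79, -0.24]
103.50000000000001 [-2.86, -0.4]
111.80000000000001 [-2.91, -0.57]
120.10000000000002 [-2.93, -0.77]
128.4 [-2.92, -0.98]
136.70000000000002 [-2.87, -1.19]
145.0 [-2.77, -1.4]
153.3 [-2.64, -1.6]
161.60000000000002 [-2.47, -1.77]
```

play_rows([
  [-1, -0.41, 0.18, 0, 0, 0, 0],
  [-1, -0.6, 0.33, 0, 0, 0, 0],
  [-1, -0.83, 0.45, 0, 0, 0, 0],
  [-1, -1.02, 0.53, 0, 0, 0, 0],
  [-1, -1.15, 0.59, 0, 0, 0, 0],
  [-1, -1.3, 0.64, 0, 0, 0, 0],
  [-1, -1.47, 0.67, 0, 0, 0, 0],
  [-1, -1.66, 0.67, 0, 0, 0, 0],
])

```text
clock: 14.05
tcp_pos: [0.625, -0.233, 0.1342]
orientation: [0.602, 0.799, 0.0, -0.0]
ft_force: [-2.6, 5.5, 0.3]
finger_gap: -0.0
gripper_force: 2.3
```

```bash
python3 go.py; python3 key.py k4
```

```text
14.05 [ 0.625  -0.233   0.1342] yaw 106.0 tilt -1.0 gap -2.3307860096268535e-05 F [-2.6  5.5  0.3] 2.3464284336660057 [-0.38  0.6   1.59  0.    0.96 -0.66]
s,t mm [45.6 -5.7]
k4 side 232 wing line angle cw from +x (mod 180): 25.5 line offset from axis mm 2.7 ext [-0.03   0.067] c [ 0.019 -0.012]
```

play_rows([
  [-1, -0.19, -0.03, 0, 0, 0, 0],
  [-1, -0.39, -0.09, 0, 0, 0, 0],
  [-1, -0.58, -0.2, 0, 0, 0, 0],
  [-1, -0.76, -0.34, 0, 0, 0, 0],
  [-1, -0.91, -0.52, 0, 0, 0, 0],
  [-1, -1.04, -0.74, 0, 0, 0, 0],
  [-1, -1.13, -0.91, 0, 0, 0, 0],
  [-1, -1.2, -1.07, 0, 0, 0, 0],
])

```text
clock: 14.95
tcp_pos: [0.606, -0.2769, 0.1349]
orientation: [0.602, 0.799, 0.001, 0.002]
ft_force: [4.0, 6.1, -0.0]
finger_gap: -0.0003
gripper_force: 3.0
```

play_rows([
  [-1, -0.05, -0.17, 0, 0, 0, 0],
  [-1, -0.07, -0.37, 0, 0, 0, 0],
  [-1, -0.06, -0.58, 0, 0, 0, 0],
  [-1, -0.01, -0.79, 0, 0, 0, 0],
  [-1, 0.09, -1.0, 0, 0, 0, 0],
  [-1, 0.22, -1.2, 0, 0, 0, 0],
  [-1, 0.38, -1.37, 0, 0, 0, 0],
  [-1, 0.38, -1.37, 0, 0, 0, 0],
])

```text
clock: 15.75
tcp_pos: [0.5639, -0.2786, 0.1356]
orientation: [0.602, 0.799, 0.001, 0.004]
ft_force: [3.2, -1.4, -0.1]
finger_gap: -0.0
gripper_force: 1.4
```

```bash
python3 go.py; python3 key.py k5
```

```text
15.75 [ 0.5639 -0.2786  0.1356] yaw 106.01 tilt -1.0 gap -5.861872573128507e-06 F [ 3.2 -1.4 -0.1] 1.3727814840967767 [-0.48  0.54  1.69  0.    0.9  -0.76]
s,t mm [-25.7 -32.7]
k5 top 65 wing line angle cw from +x (mod 180): 158.4 line offset from axis mm -4.7 ext [-0.02  0.02] c [0.031 0.017]
k5 side 48 wing line angle cw from +x (mod 180): 157.9 line offset from axis mm 5.1 ext [-0.016  0.01 ] c [-0.04  -0.022]
```

play_rows([
  [-1, -0.15, 0.06, 0, 0, 0, 0],
  [-1, -0.15, 0.06, -1, 0, 0, 0],
  [-1, -0.15, 0.06, -1.9, 0, 0, 0],
  [-1, 0.8, 0.7, -1.9, 0, 0, 0],
  [-1, 1.8, 1.4, -1.9, 0, 0, 0],
  [-1, 2.5, 1.75, -1.9, 0, 0, 0],
  [-1, 2.5, 1.75, -1.9, 0, 0, 0],
])

```text
clock: 16.55
tcp_pos: [0.5911, -0.1883, 0.1905]
orientation: [0.601, 0.8, -0.0, -0.001]
ft_force: [0.7, -0.5, 0.2]
finger_gap: 0.0003
gripper_force: 0.0
```

play_rows([
  [-1, 0, 0, 0.6, 0, 0, 0],
  [-1, 0, 0, 1.3, 0, 0, 0],
  [-1, 0, 0, 1.95, 0, 0, 0],
  [-1, 0, 0, 1.95, 0, 0, 0],
])

```text
clock: 16.95
tcp_pos: [0.5887, -0.1909, 0.1295]
orientation: [0.602, 0.799, -0.001, -0.003]
ft_force: [-0.6, 0.0, 0.1]
finger_gap: 0.0
gripper_force: 0.0
```

```bash
python3 go.py -21 105 38 8.3
```

```text
16.95 [ 0.5887 -0.1909  0.1295] yaw 105.99 tilt -1.0 gap 6.459194339177734e-06 F [-0.6  0.   0.1] 0.0 [-0.33  0.54  1.7  -0.    0.9  -0.61]
s,t mm [22.4 44.8]
-21.0 [-0.43, 0.2]
-12.7 [-0.63, 0.36]
-4.399999999999999 [-0.86, 0.48]
3.900000000000002 [-1.05, 0.55]
12.200000000000003 [-1.18, 0.62]
20.5 [-1.33, 0.67]
28.800000000000004 [-1.5, 0.7]
37.10000000000001 [-1.68, 0.7]
45.400000000000006 [-1.88, 0.67]
53.7 [-2.07, 0.6]
62.0 [-2.27, 0.5]
70.30000000000001 [-2.44, 0.35]
78.60000000000001 [-2.6, 0.17]
86.9 [-2.72, -0.04]
95.20000000000002 [-2.81, -0.21]
103.50000000000001 [-2.88, -0.37]
```

play_rows([
  [-1, -0.43, 0.2, 0, 0, 0, 0],
  [-1, -0.63, 0.36, 0, 0, 0, 0],
  [-1, -0.86, 0.48, 0, 0, 0, 0],
  [-1, -1.05, 0.55, 0, 0, 0, 0],
  [-1, -1.18, 0.62, 0, 0, 0, 0],
  [-1, -1.33, 0.67, 0, 0, 0, 0],
  [-1, -1.5, 0.7, 0, 0, 0, 0],
  [-1, -1.68, 0.7, 0, 0, 0, 0],
])

```text
clock: 17.75
tcp_pos: [0.6251, -0.233, 0.133]
orientation: [0.602, 0.799, 0.0, -0.001]
ft_force: [-2.0, 7.0, 0.8]
finger_gap: 0.0001
gripper_force: 2.8
```

play_rows([
  [-1, -0.2, -0.03, 0, 0, 0, 0],
  [-1, -0.39, -0.1, 0, 0, 0, 0],
  [-1, -0.59, -0.2, 0, 0, 0, 0],
  [-1, -0.76, -0.35, 0, 0, 0, 0],
  [-1, -0.92, -0.53, 0, 0, 0, 0],
  [-1, -1.04, -0.74, 0, 0, 0, 0],
  [-1, -1.04, -0.74, 0, 0, 0, 0],
])

```text
clock: 18.45
tcp_pos: [0.6138, -0.2702, 0.1338]
orientation: [0.602, 0.798, 0.001, 0.001]
ft_force: [0.9, 2.2, -0.3]
finger_gap: 0.0003
gripper_force: 1.1
```

```bash
python3 go.py 85 109 38 4; python3 key.py k6
```

```text
18.45 [ 0.6138 -0.2702  0.1338] yaw 105.96 tilt -1.0 gap 0.0002688051187597142 F [ 0.9  2.2 -0.3] 1.1232877091970295 [-0.43  0.6   1.58  0.    0.95 -0.71]
s,t mm [ 24.6 -38.4]
85.0 [0.07, -0.07]
89.0 [0.02, -0.18]
93.0 [-0.02, -0.25]
97.0 [-0.06, -0.32]
101.0 [-0.09, -0.4]
105.0 [-0.12, -0.48]
109.0 [-0.15, -0.56]
k6 side 256 wing line angle cw from +x (mod 180): 79.3 line offset from axis mm -2.0 ext [-0.061  0.043] c [ 0.    -0.012]
```

play_rows([
  [-1, 0, -0.15, 0, 0, 0, 0],
  [-1, -0.04, -0.3, 0, 0, 0, 0],
  [-1, -0.07, -0.38, 0, 0, 0, 0],
  [-1, -0.07, -0.38, 0, 0, 0, 0],
])

```text
clock: 18.95
tcp_pos: [0.6039, -0.2748, 0.1336]
orientation: [0.602, 0.799, 0.001, 0.002]
ft_force: [4.1, 3.9, 0.5]
finger_gap: -0.0001
gripper_force: 2.6
```

play_rows([
  [-1, -0.03, -0.08, 0, 0, 0, 0],
  [-1, -0.03, -0.08, 0, 0, 0, 0],
])

```text
clock: 19.15
tcp_pos: [0.6026, -0.2756, 0.1336]
orientation: [0.602, 0.798, 0.002, 0.002]
ft_force: [6.9, 7.4, 0.0]
finger_gap: -0.0
gripper_force: 4.4
```

```bash
python3 go.py 95 109 38 4; python3 key.py k7
```

```text
19.15 [ 0.6026 -0.2756  0.1336] yaw 105.97 tilt -1.0 gap -3.788523790090597e-05 F [6.9 7.4 0. ] 4.356870227493346 [-0.45  0.59  1.61  0.    0.94 -0.73]
s,t mm [ 12.3 -40.5]
95.0 [0.03, 0.12]
99.0 [-0.01, 0.05]
103.0 [-0.04, -0.03]
107.0 [-0.07, -0.11]
k7 top 39 wing line angle cw from +x (mod 180): 100.1 line offset from axis mm 1.2 ext [-0.012  0.013] c [0.006 0.043]
k7 side 181 wing line angle cw from +x (mod 180): 97.8 line offset from axis mm -1.5 ext [-0.061  0.042] c [-0.003 -0.012]
```

play_rows([
  [-1, -0.04, -0.1, 0, 0, 0, 0],
  [-1, -0.04, -0.1, 0, 0, 0, 0],
  [-1, -0.04, -0.1, 0, 0, 0, 0],
])

```text
clock: 19.55
tcp_pos: [0.6022, -0.276, 0.1337]
orientation: [0.602, 0.798, 0.003, 0.003]
ft_force: [15.0, 13.8, -3.0]
finger_gap: 0.0001
gripper_force: 8.8
```

```bash
python3 go.py; python3 key.py k8
```

```text
19.55 [ 0.6022 -0.276   0.1337] yaw 105.96 tilt -1.0 gap 0.00012391622695012418 F [15.  13.8 -3. ] 8.75441419892013 [-0.45  0.59  1.61  0.01  0.94 -0.73]
s,t mm [ 11.8 -40.7]
k8 top 39 wing line angle cw from +x (mod 180): 103.3 line offset from axis mm 4.0 ext [-0.013  0.013] c [0.006 0.043]
k8 side 175 wing line angle cw from +x (mod 180): 98.0 line offset from axis mm -1.5 ext [-0.059  0.044] c [-0.003 -0.01 ]
```

The force doubled and the key did not move, so it is at its stop. I'll back off, rise and check.

play_rows([
  [-1, 0.04, 0.3, 0, 0, 0, 0],
  [-1, 0.04, 0.4, 0, 0, 0, 0],
  [-1, 0.04, 0.4, -1, 0, 0, 0],
  [-1, 0.04, 0.4, -2.5, 0, 0, 0],
  [-1, 0.04, 0.4, -4, 0, 0, 0],
  [-1, -1, 0.4, -4.5, 0, 0, 0],
  [-1, -2.4, 0, -4.5, 0, 0, 0],
  [-1, -3.8, 0, -4.5, 0, 0, 0],
])

```text
clock: 20.45
tcp_pos: [0.6282, -0.3899, 0.2692]
orientation: [0.602, 0.799, -0.001, 0.001]
ft_force: [0.6, 0.1, -0.4]
finger_gap: 0.0
gripper_force: 0.0
```

play_rows([
  [-1, -1, -1, 0, 0, 0, 0],
  [-1, -1, -1, 0, 0, 0, 0],
  [-1, -1, -1, 0, 0, 0, 0],
  [-1, -1, -1, 0, 0, 0, 0],
])

```text
clock: 20.85
tcp_pos: [0.6082, -0.4243, 0.2672]
orientation: [0.602, 0.799, 0.0, -0.0]
ft_force: [0.4, 0.6, -0.2]
finger_gap: 0.0
gripper_force: 0.0
```

```bash
python3 go.py; python3 key.py k9; python3 -c "
import cv2,numpy as np
cv2.imwrite('pics/fin.png',np.hstack([cv2.resize(cv2.imread(f'pics/k9_{n}.png'),(400,400)) for n in('top','side')]))"
```

```text
20.85 [ 0.6082 -0.4243  0.2672] yaw 106.01 tilt -1.0 gap 3.360010207513252e-05 F [ 0.4  0.6 -0.2] 0.0 [-0.63  0.57  1.31  0.    1.27 -0.9 ]
s,t mm [ -23.3 -185. ]
k9 top 109 wing line angle cw from +x (mod 180): 98.2 line offset from axis mm -0.1 ext [-0.053  0.05 ] c [0.001 0.004]
k9 side 207 wing line angle cw from +x (mod 180): 98.0 line offset from axis mm -1.5 ext [-0.061  0.042] c [-0.003 -0.012]
```

View pics/fin.png

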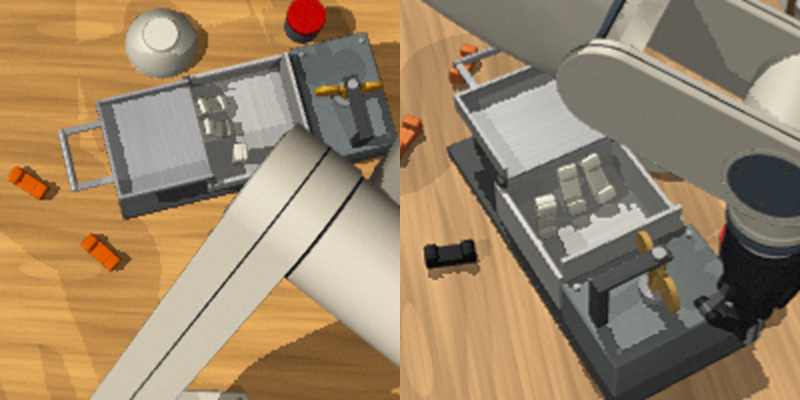

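Both views show the tray level, the three rests in the pan (at (212,108), (217,127) and (240,152) in the top half), and the key at 98° plus a full turn, which is 8.0 rad. The robot is clear of everything.

```bash
python3 -c "
from rig import bot
print(bot.close_job())"
```

```text
the job is handed in; nothing more can be done
None
```

I handed the job in at about 21 s; the hand-in returned no verdict. In the last pictures all three rests lie in the pan, the tray is level, and the key is at its stop (about 8.0 rad); the robot was clear of everything and no bystander was touched.

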